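# Press the lid onto a storage jar

### The job

Push the lidded jar that stands on the lid press's board along its channel, fully home against the two pins under the press, keeping it standing and never lifting it. Then, with the fingers, push the press's lever over past its centre so that it snaps down and stays clamped on the jar's lid. Nothing is to be grasped; leave the other things on the table where they are.

Things in the scene. Friction and masses are not known exactly. Their poses are not given: they have to be found in the camera images.
- press: lid press fixed to the table: wooden board 12 mm thick with a channel, two stop pins and a lever on a steel tower; placed and turned anew each time. Origin: on the table under the jar's home. +x runs along the board from the channel's open end to the tower (the way to push the jar), z up. Board: x -205 to 125, y -75 to 75 mm. Channel rails: inner faces at y +-50, x -190 to 0, tops 22 mm above the table
- nest (a point): point on the board's top (12 mm above the table) where the centre of the jar's underside is when the jar is fully home; axes as the press. Two steel stop pins (12 mm dia, 35 mm tall above the board) at x 32, y +-30 mm from here then touch and centre the jar
- jar: the jar to press: squat white stoneware jar with steel lid, one rigid piece, 76 mm dia, 84 mm tall (top 96 mm above the table on the board), straight-sided to 62 mm, 0.3 to 0.65 kg, standing in the channel 110 to 150 mm before its home. Origin: centre of its underside. Push it low (15 to 35 mm above the board) or it may tip
- lever (a joint): lever angle, rad. 0 = open: upright, leaning 0.08 back from the channel, held by its spring. Grows as the lever swings over the channel and down. The over-centre spring pushes it back open below about 0.65 and snaps it shut above; about 3 to 4 N at the cross-bar starts it. 1.65 (arm level) = clamped on the lid of a jar that is home; with no jar there it falls to 1.75
- lever_hinge (a point): centre of the lever's hinge, whose axis lies along the press's y: at press x 75 mm, 125 mm above the table, between two steel cheeks (x 57 to 93, y 14 to 22 mm either side, up to 137 mm above the table); axes as the press
- lever_bar (a point): centre of the lever's black cross-bar: 100 mm long along press y, 18 mm dia, 130 mm from the hinge. Open: 255 mm above the table at press x 85; clamped: 125 mm above it at x -55. A 12 mm rod joins its middle to the hinge; a 36 mm rubber pressing pad stands on the rod 75 mm from the hinge, its face 29 mm off the rod's axis on the channel side
- small_jar: small lidded stoneware jar, 52 mm dia, 60 mm tall, beside the press's board: leave alone. Origin: centre of its underside
- tin: tin can, 60 mm dia, 80 mm tall, on the other side of the press's board: leave alone. Origin: centre of its underside
- tall_jar: tall lidded stoneware jar, 90 mm dia, 150 mm tall: leave alone. Origin: centre of its underside
- bottle: green wine bottle, 74 mm dia, 290 mm tall: leave alone. Origin: centre of its underside
- bowl: terracotta bowl, 130 mm wide, 50 mm tall: leave alone. Origin: centre of its underside
- spoon: wooden spoon lying on the table: leave alone
- lids: flat pile of spare jar lids, 72 mm dia, 24 mm tall: leave alone. Origin: centre of its underside
Mind the look-alikes: they are no part of the job. What is shaped like the jar but brown or purple is not meant.

How it is judged:
By the outcome, as a careful person would: the job done as asked, in the order asked, and still so for the second after the job is handed in, with the robot touching nothing.
It also fails if it takes over 48 s, if anything falls off the work surface, if the arm or the gripper's body presses on something with over 40 N, if the wrist force passes 120 N, or if a joint passes its speed limit or range.

### The arm

A 6-joint arm with a two-finger parallel gripper is mounted at the origin on the work surface. World frame = base frame: x ahead of the robot, y to its left, z up, the work surface at z = 0. Lengths are in m, angles in rad, forces in N, time in s.
With the tool pointing down it reaches from about 0.3 to 0.75 m from the base axis. Payload 8.5 kg.
Tool frame: the origin (TCP) lies midway between the tips of the shut fingers; the grasp point (between the pads) lies 19 mm behind it (manip.hold_point_z is the z of the grasp point in the tool frame, in m); z points along the fingers, y is the direction in which the jaws open and shut (so a half turn about z gives the same grasp; the last joint's range is limited). The gripper opens to 88 mm and grips with 3 to 60 N. Pads are 18 mm wide; open, the fingers measure 123 mm over their backs; the gripper's body (75 mm by 187 mm) begins 45 mm behind the grasp point.
Start: joints at [1.053, 0.381, 1.297, -0, 1.464, -0.215], TCP at [0.164, 0.525, 0.239] pointing down, gripper open.
Joint ranges: [-3.11, 3.11], [-0.89, 2.33], [0.22, 2.48], [-1.42, 4.56], [0.17, 2.85], [-2.88, 2.88]. Speed limits (rad/s): [2.39, 2.39, 3.14, 3.14, 3.14, 3.14].

### API

Orientations are given as a unit quaternion [w, x, y, z].
In Python, from bench import manip gives the robot as it stands.
- The arm moves only by the shell command python3 -m pendant 'ROWS' [FORCE]. ROWS is JSON, a list of rows, each a list of 3 entries, a list of its own where there are three numbers: the shift along the tool's x, y, z in mm, then the turn, a rotation vector about the tool's x, y, z in rad, then the closure, from 0 (fully open) to 1 (shut). A call has 1 to 20 rows; each row is the pose to reach, as a shift and turn from the pose commanded when the call began, along the tool's axes at that moment; what a row does not reach only later rows make up. A row lasts 1/10 s, in which the tool goes at most 50 mm and 8.59 degrees, less where a joint would pass 70% of its speed; a pose out of reach is approached as far as the arm can. A call with a gripper value outside its range is refused whole. The fingers move at their own pace and stop on an object; FORCE is the grip in N (left out, the last holds). Time passes only in rows, so rows that repeat a pose let the fingers close. It gives the time, the measured TCP pose, the force and the opening at its end, in the units of the state.
- manip.sense(): the state, without advancing time (a new reading comes with each control period).
- manip.capture(name): name is "scene" or "top" or "wrist"; returns a dict with "img" (480x640x3 uint8, red, green, blue), "mtx" (3x3 intrinsics, pixels), "extrinsics" (4x4, takes a point from world to camera coordinates). Camera axes: x right, y up, looking along -z (the intrinsics and any distortion apply to the point x, -y, -z); pixel columns grow to the right and rows downward; lengths in m; the calibration is good to about 2 mm. A picture is of the moment at which its call begins. There is no depth.
- manip.close_job(): hands the job in, once; it reports no verdict.
Trained networks look in the newest picture that a camera, given by its name, has taken for a name from the list of things; names that differ only in an ending like _2 or _b are one class to them, and where a whole thing is asked for, a point or a joint stands for the part that bears it (a point fixed in the world has none). Each returns a list of dicts, best first, with "p" (0 to 1); they miss things now and then, are a little off and sometimes report something else, mostly with a low value. They report only what shows in the picture. A call takes as long as a camera call. They do not tell look-alikes from the thing itself.
- manip.boxes_of(camera, target): "centre" ([x, y, z] in m, in world coordinates, good to about 4 mm: the middle of the surface that is visible of it).
- manip.cut_out(camera, target): "pixels" (480x640 bool, what is visible of it).
- manip.spot_point(camera, target): "centre" ([x, y, z] in m, in world coordinates, good to about 4 mm: a listed point, or the origin of a listed thing).
The state is a dict: "time_s": time; "q": joint angles; "joint_vel": joint speeds; "joint_efforts": joint torques, N m; "ee_pos": TCP position; "tool_rot": TCP orientation; "contact_force": force on the tool from outside, world axes, zero at the start; "moment": the same for the moment, N m; "gripper_width": finger opening in m.
Only numpy, scipy, OpenCV 4.12 (cv2) and the standard library are available. Lean on these libraries where they do the work, as an engineer would, in place of code of your own. Each camera call takes 0.05 s, during which the arm holds its last target.

## Working session

There is one attempt and no reset: what is moved stays moved. The work goes in short steps, Python scripts to look and compute and a shell command to move; the robot and the scene stay as the last step left them, time stands still between calls to the robot, and variables do not carry over. Pictures are saved under pics/ and viewed, and the job is handed in when it is done.

```bash
mkdir -p pics; ls; python3 - <<'E'
from bench import manip
import cv2
for c in ["scene","top"]:
    r=manip.capture(c); cv2.imwrite(f"pics/{c}0.png",r["img"][:,:,::-1])
    for t in ["press","nest","jar","lever_hinge","lever_bar","small_jar","tin","tall_jar","bottle","bowl"]:
        print(c,t,[(round(d["p"],2),[round(float(v),3) for v in d["centre"]]) for d in manip.spot_point(c,t)][:4])
s=manip.sense();print(s)
E
```

```text
pics
scene press [(0.62, [0.528, 0.127, -0.002])]
scene nest [(0.7, [0.527, 0.125, 0.013]), (0.48, [0.661, 0.135, -0.002])]
scene jar [(0.88, [0.529, -0.001, 0.01]), (0.75, [0.381, -0.099, -0.003]), (0.62, [0.674, -0.026, 0.001])]
scene lever_hinge [(0.57, [0.528, 0.205, 0.123])]
scene lever_bar [(0.93, [0.53, 0.211, 0.252])]
scene small_jar [(0.85, [0.662, 0.134, -0.003])]
scene tin [(0.55, [0.37, 0.077, 0.0]), (0.54, [0.349, 0.446, 0.002])]
scene tall_jar [(0.85, [0.348, 0.452, 0.0])]
scene bottle [(0.88, [0.572, 0.498, -0.0])]
scene bowl [(0.64, [0.676, -0.416, -0.003])]
top press [(0.75, [0.533, 0.129, -0.003])]
top nest [(0.64, [0.53, 0.125, 0.016])]
top jar [(0.98, [0.675, -0.028, 0.0]), (0.77, [0.378, -0.103, 0.003]), (0.6, [0.526, -0.007, 0.015])]
top lever_hinge [(0.68, [0.528, 0.206, 0.127])]
top lever_bar [(0.55, [0.536, 0.211, 0.252])]
top small_jar [(0.69, [0.663, 0.136, 0.002]), (0.35, [0.351, 0.451, -0.001])]
top tin [(0.87, [0.368, 0.077, 0.002])]
top tall_jar [(0.87, [0.353, 0.454, 0.001]), (0.7, [0.666, 0.134, -0.0])]
top bottle [(0.77, [0.574, 0.499, 0.002]), (0.35, [0.528, 0.125, 0.013])]
top bowl [(0.91, [0.674, -0.415, -0.003])]
{'time_s': 1.1, 'q': array([ 1.05268872e+00,  3.80585269e-01,  1.29733913e+00, -4.03197218e-06,
        1.46360023e+00, -2.15289970e-01]), 'joint_vel': array([ 0.00098421, -0.00063577, -0.00219688, -0.00072609, -0.00064722,
        0.00154959]), 'joint_efforts': array([ 3.04066252e-04, -4.37803888e+01, -2.24730814e+01,  7.13798124e-02,
        3.15007009e-02, -3.33512230e-05]), 'ee_pos': array([0.1640157 , 0.52497882, 0.23877688]), 'tool_rot': array([1.40655832e-05, 1.50830770e-01, 9.88559597e-01, 3.10318527e-05]), 'contact_force': array([-0.07317755, -0.18169567, -0.445682  ]), 'moment': array([-0.01985967, -0.01754936, -0.01864113]), 'gripper_width': 0.08784096141011147}
```

View images.

View pics/scene0.png

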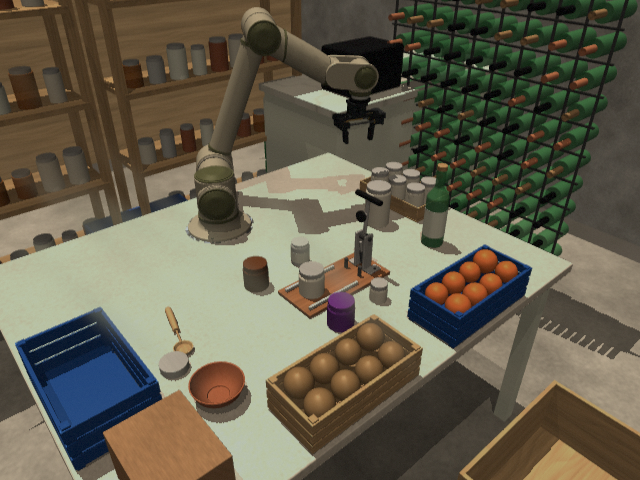

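View pics/top0.png

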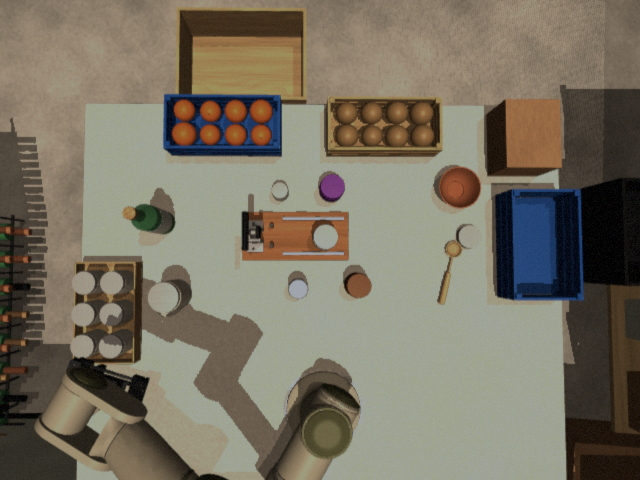

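```bash
cat > h.py <<'E'
import numpy as np, cv2
from bench import manip
def proj(r,P):
    P=np.atleast_2d(P); E=np.array(r["extrinsics"]); c=(E@np.c_[P,np.ones(len(P))].T).T[:,:3]
    c=c*[1,-1,-1]; u=(np.array(r["mtx"])@c.T).T; return u[:,:2]/u[:,2:]
def press2w(P,o,yaw):
    P=np.atleast_2d(np.array(P,float)); c,s=np.cos(yaw),np.sin(yaw)
    return np.c_[o[0]+c*P[:,0]-s*P[:,1], o[1]+s*P[:,0]+c*P[:,1], P[:,2]]
E
python3 - <<'E'
from h import *
from scipy.optimize import minimize
R={}
for c in ["scene","top"]:
    r=R[c]=manip.capture(c)
    for t in ["press","jar"]:
        d=manip.cut_out(c,t)
        for k in d: print(c,t,round(k["p"],2),k["pixels"].sum(),np.argwhere(k["pixels"]).mean(0).round())
    if c=="top": img=r["img"].copy()
import colorsys
r=R["top"]; hsv=cv2.cvtColor(r["img"],cv2.COLOR_RGB2HSV)
m=((hsv[...,0]<15)&(hsv[...,1]>110)).astype(np.uint8)
m[:200]=0;m[270:]=0;m[:,:235]=0;m[:,360:]=0
cs,_=cv2.findContours(m,cv2.RETR_EXTERNAL,cv2.CHAIN_APPROX_NONE)
h=cv2.convexHull(np.vstack(cs)); rect=cv2.minAreaRect(h); print(rect)
o=[.5285,.1265];yaw=np.pi/2
cor=[[-.205,-.075,.012],[.125,-.075,.012],[.125,.075,.012],[-.205,.075,.012]]
print(proj(r,press2w(cor,o,yaw)).round(1), cv2.boxPoints(rect))
for dy in [0]:
    p=proj(r,press2w(cor,o,yaw)); 
    S=6;x0,y0=230,195
    big=cv2.resize(img[y0:y0+80,x0:x0+130],None,fx=S,fy=S,interpolation=cv2.INTER_CUBIC)
    q=((p-[x0,y0]+.5)*S).astype(int); cv2.polylines(big,[q.reshape(-1,1,2)],True,(0,255,0),1)
    for P in [[0,0,.012],[.032,.03,.047],[.032,-.03,.047],[.085,0,.255],[-.19,.05,.022],[0,.05,.022],[-.19,-.05,.022],[0,-.05,.022]]:
        a=((proj(r,press2w(P,o,yaw))[0]-[x0,y0]+.5)*S).astype(int); cv2.circle(big,tuple(map(int,a)),4,(255,255,0),1)
    cv2.imwrite("pics/ov1.png",big[:,:,::-1])
i=R["scene"]["img"][220:330,230:410]
cv2.imwrite("pics/cropS.png",cv2.resize(i,None,fx=4,fy=4,interpolation=cv2.INTER_CUBIC)[:,:,::-1])
E
```

```text
scene press 0.71 3434 [269. 343.]
scene jar 0.84 821 [274. 255.]
scene jar 0.83 866 [280. 311.]
scene jar 0.76 992 [311. 340.]
top press 0.9 4587 [236. 291.]
top jar 0.96 551 [237. 325.]
top jar 0.96 548 [285. 357.]
top jar 0.89 566 [188. 331.]
((294.4999694824219, 235.5), (46.99999237060547, 104.99998474121094), 90.0)
[[347.7 212.1]
 [241.5 212. ]
 [241.2 260.4]
 [347.9 260.3]] [[241.99997 212.     ]
 [346.99997 212.     ]
 [346.99997 259.     ]
 [241.99997 259.     ]]
```

View pics/ov1.png

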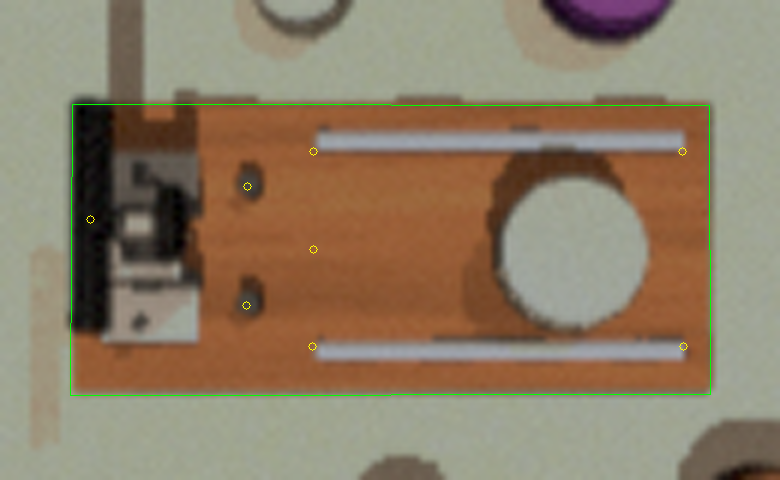

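View pics/cropS.png

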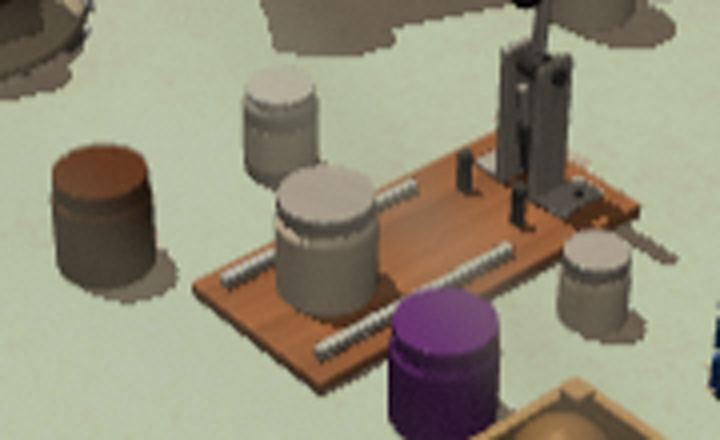

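The overlay fits: press origin ≈ (0.529, 0.126), +x along world +y. Three jar-shaped things show in the top view: white on the board at (325,236), brown at (358,285) and purple at (332,187). The white one standing in the channel is meant, and the crop confirms it.

```bash
cat > go.py <<'E'
import sys
from h import *
from scipy.spatial.transform import Rotation as Ro
def rel(target,tilt):
    s=manip.sense(); q=s["tool_rot"]; R0=Ro.from_quat([q[1],q[2],q[3],q[0]])
    # tool x=+Y world, y=+X world, z down; tilt about tool y
    Rt=Ro.from_matrix(np.array([[0,1,0],[1,0,0],[0,0,-1.]]).T)*Ro.from_euler('y',tilt)
    d=R0.inv().apply(np.array(target)-s["ee_pos"])*1000
    print("t",s["time_s"],"pos",s["ee_pos"].round(4),"F",s["contact_force"].round(1),"w",round(s["gripper_width"],4))
    print("shift",d.round(1),"turn",(R0.inv()*Rt).as_rotvec().round(3))
if __name__=="__main__": rel([float(v) for v in sys.argv[1:4]],float(sys.argv[4]))
E
python3 go.py 0.529 -0.095 0.20 0.25
python3 -c "
from h import *
r=manip.capture('top')
d=[k['pixels'] for k in manip.cut_out('top','jar')]
for m in d: print(np.argwhere(m).mean(0)[::-1], m.any(1).nonzero()[0][[0,-1]])
print(proj(r,[[.5265,-.004,.096],[.53,-.004,.096]]))"
```

```text
t 1.4 pos [0.164  0.525  0.2387] F [ 0.2 -1.1 -0. ] w 0.088
shift [-533.3 -482.9   38.8] turn [-0.158  0.216  1.261]
[331.59814815 188.34074074] [176 201]
[357.51340996 285.151341  ] [273 297]
[324.45061728 237.01440329] [225 249]
[[325.21947313 235.30816391]
 [325.21680522 234.11219682]]
```

```bash
python3 -m pendant '[[[0,0,-60],[0,0,0],0.6],[[-533,-483,-60],[-0.158,0.216,1.261],0.6],[[-533,-483,-60],[-0.158,0.216,1.261],0.6],[[-533,-483,-60],[-0.158,0.216,1.261],0.6],[[-533,-483,-60],[-0.158,0.216,1.261],0.6],[[-533,-483,-60],[-0.158,0.216,1.261],0.6],[[-533,-483,-60],[-0.158,0.216,1.261],0.6],[[-533,-483,-60],[-0.158,0.216,1.261],0.6],[[-533,-483,-60],[-0.158,0.216,1.261],0.6],[[-533,-483,-60],[-0.158,0.216,1.261],0.6],[[-533,-483,-60],[-0.158,0.216,1.261],0.6],[[-533,-483,-60],[-0.158,0.216,1.261],0.6],[[-533,-483,-60],[-0.158,0.216,1.261],0.6],[[-533,-483,-60],[-0.158,0.216,1.261],0.6],[[-533,-483,-60],[-0.158,0.216,1.261],0.6],[[-533,-483,-60],[-0.158,0.216,1.261],0.6],[[-533,-483,-60],[-0.158,0.216,1.261],0.6],[[-533,-483,-60],[-0.158,0.216,1.261],0.6]]'; python3 go.py 0.527 -0.095 0.032 0.25
```

```text
time_s: 3.3
ee_pos: [0.5285, -0.0946, 0.2986]
tool_rot: [-0.089, 0.702, 0.701, 0.088]
contact_force: [-0.8, 0.7, -0.3]
gripper_width: 0.0354
t 3.3 pos [ 0.5285 -0.0946  0.2986] F [-0.8  0.7 -0.3] w 0.0354
shift [-66.4  -1.2 258.2] turn [-0.001 -0.001 -0.   ]
```

```bash
python3 -m pendant '[[[-13,0,52],[0,0,0],0.6],[[-26,0,104],[0,0,0],0.6],[[-40,-1,155],[0,0,0],0.6],[[-53,-1,206],[0,0,0],0.6],[[-61,-1,237],[0,0,0],0.6],[[-66,-1,258],[0,0,0],0.6],[[-66,-1,258],[0,0,0],0.6],[[-66,-1,258],[0,0,0],0.6]]'; python3 - <<'E'
from h import *
import go; go.rel([.527,0.125-.038-.009,.032],.25)
for c in ["scene","wrist"]:
    r=manip.capture(c); cv2.imwrite(f"pics/{c}1.png",r["img"][:,:,::-1])
E
```

```text
time_s: 4.1
ee_pos: [0.5278, -0.0944, 0.0337]
tool_rot: [-0.088, 0.701, 0.702, 0.088]
contact_force: [0.2, 0.6, 0.4]
gripper_width: 0.035
t 4.1 pos [ 0.5278 -0.0944  0.0337] F [0.2 0.6 0.4] w 0.035
shift [166.7  -0.6  44.2] turn [0.    0.    0.001]
```

View pics/scene1.png

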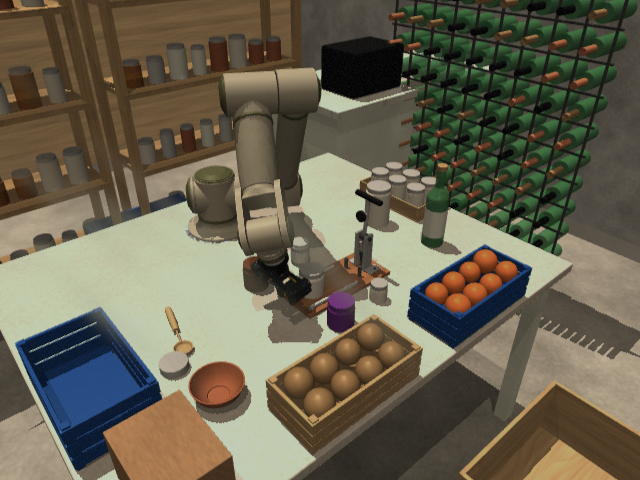

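View pics/wrist1.png

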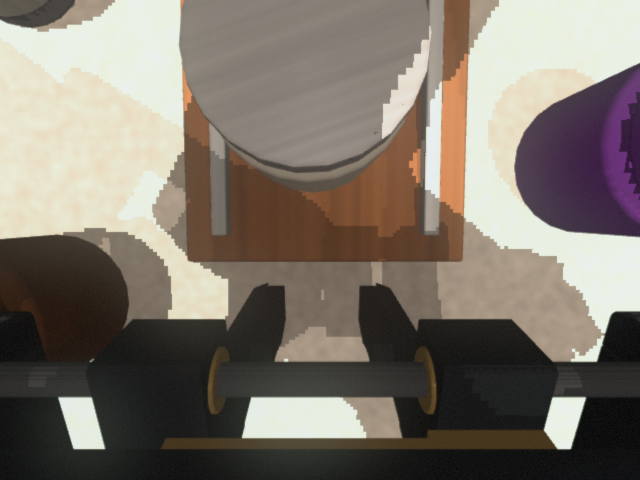

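```bash
python3 -m pendant '[[[19,0,5],[0,0,0],0.6],[[34,0,9],[0,0,0],0.6],[[40,0,10],[0,0,0],0.6],[[46,0,12],[0,0,0],0.6],[[53,0,14],[0,0,0],0.6],[[63,0,16],[0,0,0],0.6],[[73,0,19],[0,0,0],0.6],[[82,0,21],[0,0,0],0.6],[[92,0,23.5],[0,0,0],0.6],[[102,0,26],[0,0,0],0.6],[[111,0,28],[0,0,0],0.6],[[121,0,31],[0,0,0],0.6],[[131,0,33.5],[0,0,0],0.6],[[138,0,35],[0,0,0],0.6],[[145,0,37],[0,0,0],0.6],[[145,0,37],[0,0,0],0.6]]'; python3 - <<'E'
from h import *
import go; go.rel([.529,0.083,.034],.25)
for c in ["scene","wrist","top"]:
    r=manip.capture(c); cv2.imwrite(f"pics/{c}2.png",r["img"][:,:,::-1])
    print([(round(d["p"],2),[round(float(v),3) for v in d["centre"]]) for d in manip.spot_point(c,"jar")])
E
```

```text
time_s: 5.8
ee_pos: [0.5273, 0.0557, 0.0324]
tool_rot: [-0.089, 0.701, 0.702, 0.088]
contact_force: [0.5, -0.9, 0.1]
gripper_width: 0.0354
t 5.8 pos [0.5273 0.0557 0.0324] F [ 0.5 -0.9  0.1] w 0.0354
shift [26.9  1.7  5.3] turn [-0.001 -0.001  0.001]
[(0.71, [0.383, -0.102, -0.003]), (0.71, [0.672, -0.025, -0.001]), (0.47, [0.533, 0.1, 0.011]), (0.19, [0.573, 0.496, 0.0])]
[(0.95, [0.527, 0.098, 0.012]), (0.58, [0.676, -0.023, 0.003])]
[(0.97, [0.525, 0.096, 0.015]), (0.84, [0.38, -0.103, -0.002]), (0.69, [0.675, -0.025, -0.002])]
```

View pics/scene2.png

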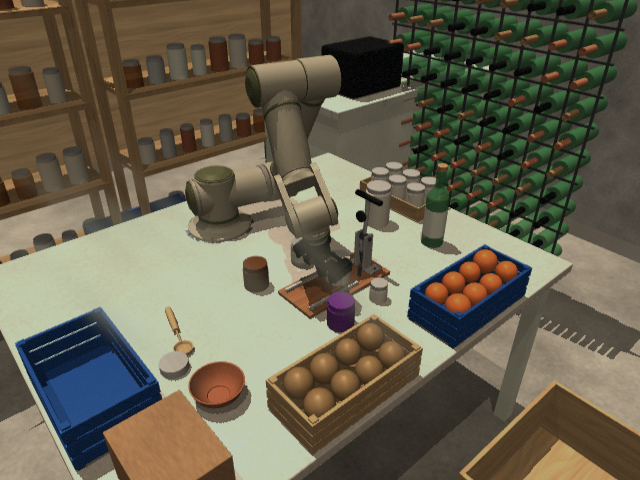

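View pics/wrist2.png

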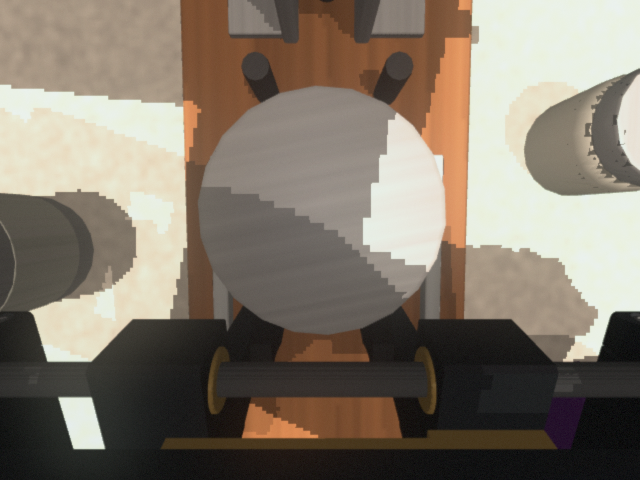

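The jar is upright in the finger cradle (wrist view: lid centre (322,210), pins (257,66) and (398,66)) and about 27 mm from home. I'll continue slowly until a force rises.

```bash
python3 -m pendant '[[[6,0,1.5],[0,0,0],0.6],[[12,1,3],[0,0,0],0.6],[[17,1,4.3],[0,0,0],0.6],[[21,1,5.3],[0,0,0],0.6],[[24,1,6],[0,0,0],0.6],[[24,1,6],[0,0,0],0.6]]'; python3 -m pendant '[[[1.5,0,0.4],[0,0,0],0.6],[[2.5,0,0.6],[0,0,0],0.6],[[2.5,0,0.6],[0,0,0],0.6]]'
```

```text
time_s: 6.7
ee_pos: [0.5284, 0.0799, 0.0326]
tool_rot: [-0.089, 0.701, 0.702, 0.088]
contact_force: [-0.7, -0.9, -0.7]
gripper_width: 0.0352
time_s: 7.0
ee_pos: [0.5286, 0.0819, 0.0326]
tool_rot: [-0.088, 0.702, 0.702, 0.088]
contact_force: [1.0, -0.9, -0.6]
gripper_width: 0.035
```

```bash
python3 -m pendant '[[[1,0,0.3],[0,0,0],0.6],[[2,0,0.5],[0,0,0],0.6],[[2,0,0.5],[0,0,0],0.6]]'; python3 -m pendant '[[[1,0,0.3],[0,0,0],0.6],[[1.5,0,0.4],[0,0,0],0.6],[[1.5,0,0.4],[0,0,0],0.6]]'; python3 - <<'E'
from h import *
for c in ["wrist"]:
    r=manip.capture(c); cv2.imwrite(f"pics/{c}3.png",r["img"][:,:,::-1])
    print([(round(d["p"],2),[round(float(v),3) for v in d["centre"]]) for d in manip.spot_point(c,"jar")])
E
```

```text
time_s: 7.3
ee_pos: [0.5285, 0.084, 0.0326]
tool_rot: [-0.088, 0.702, 0.702, 0.088]
contact_force: [-0.3, -1.6, -1.4]
gripper_width: 0.0354
time_s: 7.6
ee_pos: [0.5288, 0.0852, 0.0327]
tool_rot: [-0.088, 0.702, 0.702, 0.088]
contact_force: [1.3, -4.8, -1.9]
gripper_width: 0.0351
[(0.85, [0.529, 0.128, 0.014])]
```

View pics/wrist3.png

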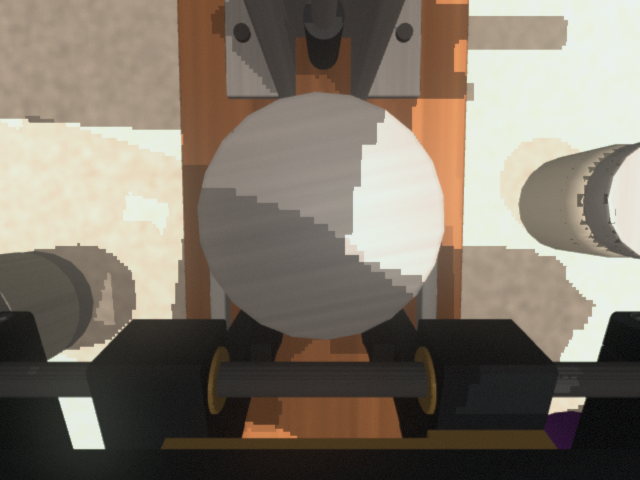

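```bash
python3 -m pendant '[[[1,0,0.3],[0,0,0],0.6],[[1,0,0.3],[0,0,0],0.6]]'; python3 -m pendant '[[[1,0,0.3],[0,0,0],0.6],[[1,0,0.3],[0,0,0],0.6],[[1,0,0.3],[0,0,0],0.6]]'
```

```text
time_s: 7.9
ee_pos: [0.5293, 0.0856, 0.0327]
tool_rot: [-0.087, 0.702, 0.702, 0.088]
contact_force: [1.7, -8.5, -1.1]
gripper_width: 0.0353
time_s: 8.2
ee_pos: [0.5297, 0.086, 0.0327]
tool_rot: [-0.086, 0.702, 0.702, 0.088]
contact_force: [2.5, -11.9, -1.2]
gripper_width: 0.0354
```

```bash
python3 -m pendant '[[[-5,0,-1],[0,0,0],0.6],[[-20,0,-5],[0,0,0],0.6],[[-58,0,-15],[0,0,0],0.6],[[-97,0,-25],[0,0,0],0.6],[[-87,0,-65],[0,0,0],0.6],[[-75,0,-112],[0,0,0],0.6],[[-63,0,-160],[0,0,0],0.6],[[-51,0,-208],[0,0,0],0.6],[[-39,0,-256],[0,0,0],0.6],[[-27,0,-304],[0,0,0],0.6],[[-27,0,-304],[0,0,0],0.6],[[-27,0,-304],[0,0,0],0.6]]'; python3 - <<'E'
from h import *
import go; go.rel([.53,.25,.34],0)
for c in ["top","scene","wrist"]:
    r=manip.capture(c); cv2.imwrite(f"pics/{c}4.png",r["img"][:,:,::-1])
    for t in ["jar","nest","lever_bar"]: print(c,t,[(round(d["p"],2),[round(float(v),3) for v in d["centre"]]) for d in manip.spot_point(c,t)])
    if c!="wrist":
        i=r["img"][190:280,230:370] if c=="top" else r["img"][180:330,260:420]
        cv2.imwrite(f"pics/{c}4c.png",cv2.resize(i,None,fx=5 if c=="top" else 4,fy=5 if c=="top" else 4,interpolation=cv2.INTER_CUBIC)[:,:,::-1])
E
```

```text
time_s: 9.4
ee_pos: [0.5285, -0.0142, 0.3206]
tool_rot: [-0.088, 0.702, 0.702, 0.088]
contact_force: [-0.4, -0.2, 0.0]
gripper_width: 0.0354
t 9.4 pos [ 0.5285 -0.0142  0.3206] F [-0.4 -0.2  0. ] w 0.0354
shift [260.7   1.6  46.7] turn [ 0.   -0.25  0.  ]
top jar [(0.92, [0.675, -0.024, 0.001]), (0.67, [0.532, 0.126, 0.015])]
top nest [(0.61, [0.529, 0.126, 0.013])]
top lever_bar [(0.86, [0.534, 0.213, 0.249])]
scene jar [(0.92, [0.383, -0.1, -0.002]), (0.69, [0.674, -0.024, 0.0]), (0.63, [0.536, 0.127, 0.009])]
scene nest [(0.74, [0.527, 0.126, 0.012])]
scene lever_bar [(0.78, [0.528, 0.211, 0.255]), (0.39, [0.417, -0.387, 0.002])]
wrist jar [(0.97, [0.676, -0.028, 0.002]), (0.66, [0.382, -0.102, 0.001]), (0.64, [0.53, 0.124, 0.011])]
wrist nest []
wrist lever_bar []
```

View pics/top4c.png

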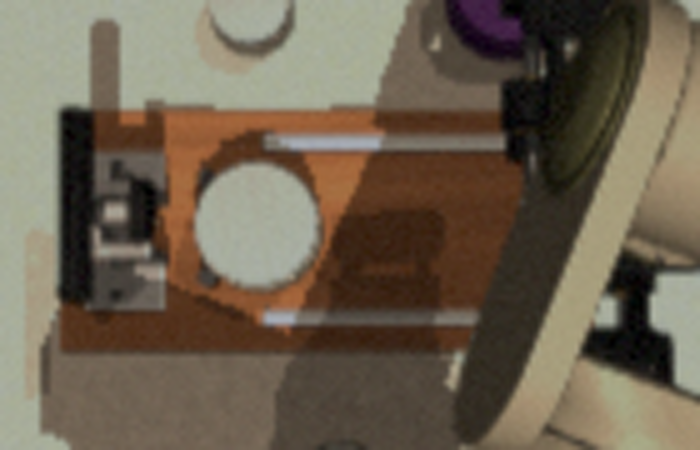

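View pics/scene4c.png

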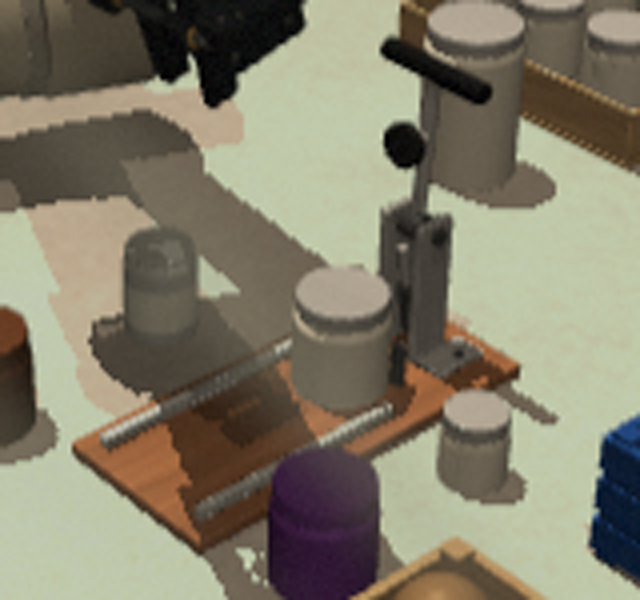

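View pics/wrist4.png

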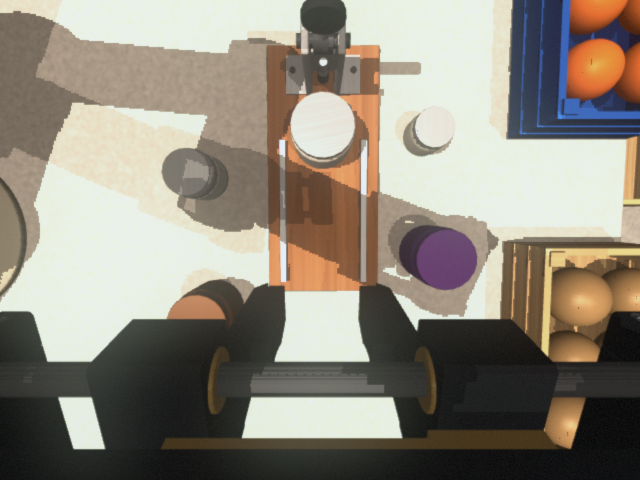

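The jar is upright, centred and touching both pins; next I'll move behind the cross-bar.

```bash
python3 -m pendant '[[[45,0,0],[0,-0.05,0],0.6],[[90,0,5],[0,-0.1,0],0.6],[[135,1,15],[0,-0.15,0],0.6],[[180,1,26],[0,-0.2,0],0.6],[[225,1,37],[0,-0.25,0],0.6],[[266,1,47],[0,-0.25,0],0.6],[[266,1,47],[0,-0.25,0],0.6],[[266,1,47],[0,-0.25,0],0.6]]'; python3 - <<'E'
from h import *
import go; go.rel([.53,.255,.235],0)
for c in ["top","scene"]:
    r=manip.capture(c); cv2.imwrite(f"pics/{c}5.png",r["img"][:,:,::-1])
    for t in ["lever_bar"]: print(c,t,[(round(d["p"],2),[round(float(v),3) for v in d["centre"]]) for d in manip.spot_point(c,t)])
E
```

```text
time_s: 10.8
ee_pos: [0.5295, 0.2561, 0.3404]
tool_rot: [-0.0, 0.706, 0.708, -0.0]
contact_force: [-0.2, -0.8, 0.7]
gripper_width: 0.0353
t 10.8 pos [0.5295 0.2561 0.3404] F [-0.2 -0.8  0.7] w 0.0353
shift [ -1.1   0.6 105.4] turn [-0.001  0.     0.002]
top lever_bar [(0.71, [0.534, 0.213, 0.253])]
scene lever_bar [(0.86, [0.529, 0.213, 0.254])]
```

View pics/scene5.png

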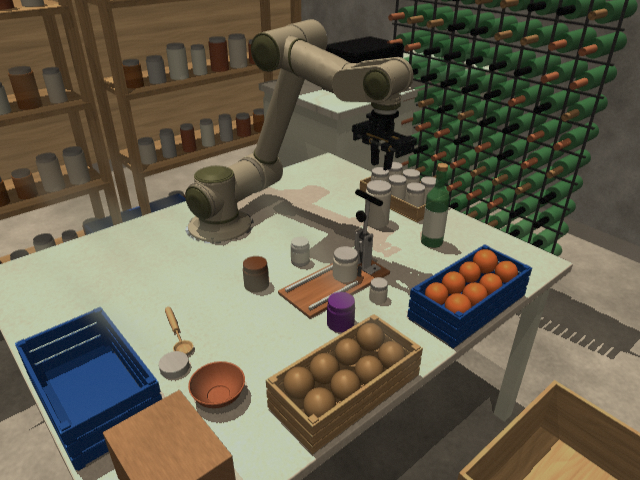

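```bash
python3 -m pendant '[[[0,0,40],[0,0,0],0.6],[[0,0,80],[0,0,0],0.6],[[0,0,100],[0,0,0],0.6],[[0,0,102],[0,0,0],0.6],[[-10,0,102],[0,0,0],0.6],[[-20,0,102],[0,0,0],0.6],[[-25,0,102],[0,0,0],0.6],[[-30,0,102],[0,0,0],0.6],[[-35,0,102],[0,0,0],0.6],[[-40,0,102],[0,0,0],0.6]]'
```

```text
time_s: 12.0
ee_pos: [0.5298, 0.2153, 0.2391]
tool_rot: [-0.0, 0.707, 0.707, 0.0]
contact_force: [0.8, 2.4, 2.8]
gripper_width: 0.0353
```

```bash
python3 -m pendant '[[[-10,0,0],[0,0,0],0.6],[[-20,0,2],[0,0,0],0.6],[[-30,0,4],[0,0,0],0.6],[[-40,0,7],[0,0,0],0.6],[[-50,0,10],[0,0,0],0.6],[[-60,0,14],[0,0,0],0.6]]'; python3 -c "
from h import *
r=manip.capture('scene'); cv2.imwrite('pics/scene6.png',cv2.resize(r['img'][100:330,230:450],None,fx=2.5,fy=2.5)[:,:,::-1])"
```

```text
time_s: 12.6
ee_pos: [0.5294, 0.1545, 0.224]
tool_rot: [-0.001, 0.707, 0.707, -0.001]
contact_force: [-0.1, 0.9, -1.8]
gripper_width: 0.0351
```

View pics/scene6.png

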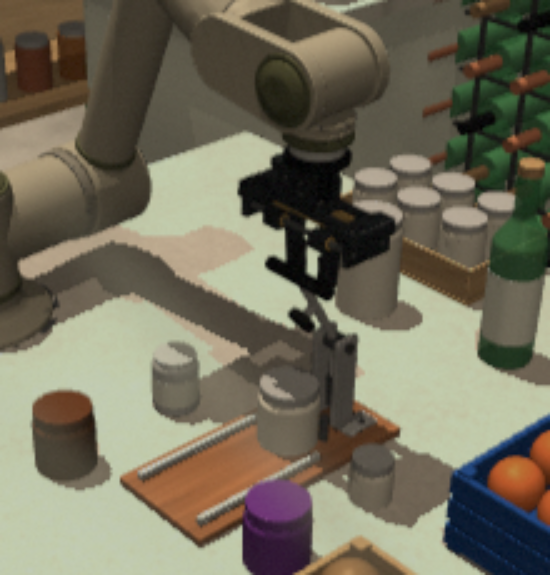

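```bash
python3 -m pendant '[[[-10,0,3],[0,0,0],0.6],[[-20,0,6],[0,0,0],0.6],[[-30,0,9],[0,0,0],0.6],[[-37,0,11],[0,0,0],0.6],[[-37,0,11],[0,0,0],0.6],[[-37,0,11],[0,0,0],0.6]]'; python3 -c "
from h import *
r=manip.capture('scene'); cv2.imwrite('pics/scene7.png',cv2.resize(r['img'][100:330,230:450],None,fx=2.5,fy=2.5)[:,:,::-1])
print(manip.spot_point('scene','lever_bar'))"
```

```text
time_s: 13.25
ee_pos: [0.5297, 0.1185, 0.2138]
tool_rot: [-0.0, 0.707, 0.707, -0.0]
contact_force: [0.1, 0.4, -1.0]
gripper_width: 0.0354
[{'centre': [0.5309, 0.0742, 0.1241], 'p': 0.59}]
```

View pics/scene7.png

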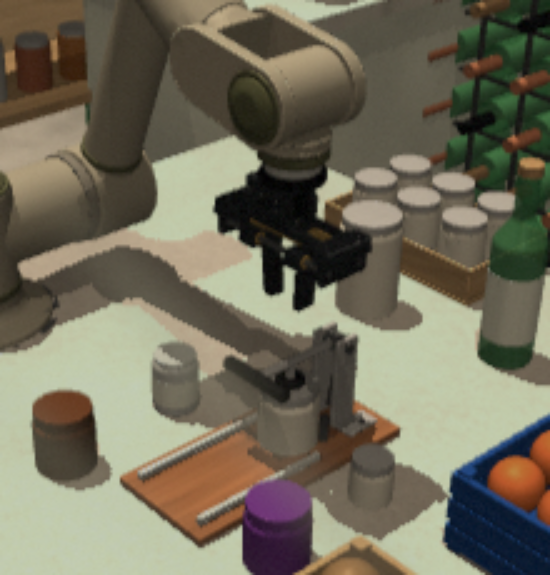

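It snapped: the bar is at z 0.124, y 0.074, where clamped should be z 0.125, y ≈0.071. I'll back off and check.

```bash
python3 -m pendant '[[[0,0,-40],[0,0,0],0.6],[[40,0,-80],[0,0,0],0.6],[[85,0,-100],[0,0,0],0.6],[[130,0,-100],[0,0,0],0.6],[[130,0,-100],[0,0,0],0.6],[[130,0,-100],[0,0,0],0.6],[[130,0,-100],[0,0,0],0.6],[[130,0,-100],[0,0,0],0.6]]'; python3 - <<'E'
from h import *
for c in ["top","scene"]:
    r=manip.capture(c)
    for t in ["jar","nest","lever_bar","small_jar","tin","tall_jar"]: print(c,t,[(round(d["p"],2),[round(float(v),3) for v in d["centre"]]) for d in manip.spot_point(c,t)])
    i=r["img"][190:280,230:370] if c=="top" else r["img"][180:330,260:420]
    cv2.imwrite(f"pics/{c}8.png",cv2.resize(i,None,fx=4,fy=4,interpolation=cv2.INTER_CUBIC)[:,:,::-1])
E
```

```text
time_s: 14.15
ee_pos: [0.5299, 0.2474, 0.3136]
tool_rot: [-0.0, 0.708, 0.707, -0.0]
contact_force: [0.7, -0.9, 0.4]
gripper_width: 0.0353
top jar [(0.95, [0.377, -0.104, 0.0]), (0.68, [0.532, 0.125, 0.014]), (0.67, [0.672, -0.025, -0.001])]
top nest [(0.64, [0.528, 0.126, 0.011])]
top lever_bar [(0.56, [0.535, 0.069, 0.122])]
top small_jar [(0.78, [0.664, 0.133, 0.001])]
top tin [(0.7, [0.366, 0.078, 0.004])]
top tall_jar [(0.61, [0.353, 0.451, -0.002])]
scene jar [(0.9, [0.382, -0.1, -0.002]), (0.9, [0.673, -0.025, 0.001]), (0.59, [0.534, 0.126, 0.008])]
scene nest [(0.76, [0.527, 0.127, 0.013])]
scene lever_bar [(0.75, [0.529, 0.071, 0.124])]
scene small_jar [(0.61, [0.665, 0.135, -0.001]), (0.48, [0.531, 0.126, 0.011])]
scene tin [(0.58, [0.371, 0.074, -0.0])]
scene tall_jar [(0.97, [0.351, 0.448, 0.002])]
```

View pics/scene8.png

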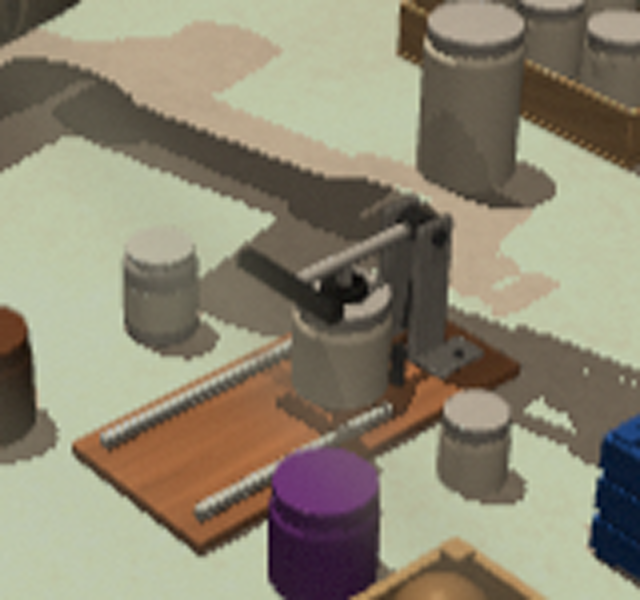

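View pics/top8.png

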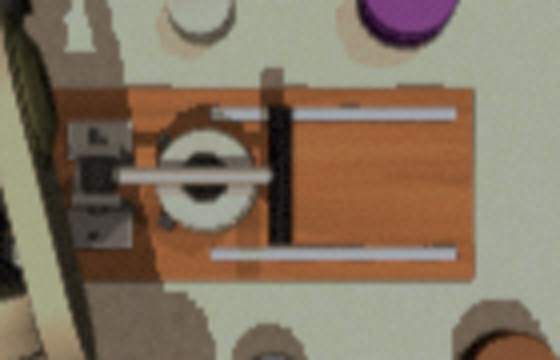

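The lever is level with its pad on the lid, the jar is home, and the robot is clear of everything.

```bash
python3 -c "
from bench import manip
print(manip.close_job())"
```

```text
the job is handed in; nothing more can be done
None
```

The job is done and handed in at about 14.5 s, with the jar home and the lever clamped on its lid.

- **Jar:** I pushed the white jar low along the channel with the part-open fingers until it stopped against the pins at about 12 N. The last checks put it at about (0.532, 0.126) m, against the nest at (0.528, 0.126) m. It is upright and touching both pins.
- **Lever:** I pushed the cross-bar from behind until the lever snapped shut. The bar then read (0.529–0.535, 0.069–0.071, 0.122–0.124) m, where clamped should be about (0.529, 0.071, 0.125) m. The arm is level with the pad on the lid.
- **Other things:** The small jar, tin, tall jar and the brown and purple look-alikes read unchanged. I did not re-measure the bottle, bowl, spoon and lids at the end, but the arm never went near them.
- **Robot:** It ended well clear of everything, with a wrist force of about 1 N. No check failed; the networks and the pictures agreed to within about 7 mm.

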